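Rack two cast plaques and latch the retaining bar

TASK

Take the two white plaques from their leaning painting stands and stand each on its long edge in an empty slot of the plywood drying rack, lowered gently until fully down because they are brittle. Then swing the rack's hinged bar over all the plaques until it lies fully down in its forked catch. Leave the plaques already racked, and everything else on the bench, where they are.

Things in the scene. Friction and masses are not known exactly. Their poses are not given: they have to be found in the camera images.
- plaqueA: first plaque to rack: a plain white cast plaque, 100 wide (its x) x 10 thick (its y) x 75 high (its z), 90 g, with faint relief under 1 mm on both faces; origin at the centre of its underside. Starts leaning in standA; pull it out along its own z. Same as plaqueB: either may go in either empty slot, either face forward. Brittle: chips if pressed on the rack with more than 50 N
- plaqueB: second plaque to rack: like plaqueA. Starts leaning in standB
- standA: fixed grey stand, base 110 (its x) x 56 (its y) x 7 mm, holding a plaque by its lower edge in an open tilted slot so that it leans 0.26 rad back to the stand's +y; along the slope from the plaque's underside the rear wall is 32 mm high, the front wall 16. Origin: centre of the base's underside; plaque's underside centre is 20 mm above it
- standB: like standA
- rack: fixed plywood drying rack, base 130 (x) x 250 (y, -138 to +112) x 8 mm; origin on the table under the middle of its four slots. Slots run along its x at y = -57, -19, 19, 57 mm, floor 8 mm above the table, 12.5 wide between ribs rising to 32 above the table (top edges rounded 5 mm), 112 long between end cheeks 38 high. Plaque tops come to 83 mm. Hinge bracket at y = -115 mm
- catch (a point): the catch on the rack, at y = +90 mm, 93 mm above the table: an open-topped fork of two 7 mm thick steel cheeks 17 mm apart (across the rack's x), 12 mm long, 105 mm high, floor at 87 mm; the bar drops in from above
- gapA: an empty slot of the rack: thin lining strip; origin on the slot floor at its middle, x along the slot, y across it, z up. Which of the four slots are empty varies
- gapB: the other empty slot of the rack, like gapA
- rackedA: plaque of the same size that already stands in another slot of the rack (origin as plaqueA); stays there
- rackedB: second plaque that already stands in the rack; stays there
- bar (a joint): angle (rad) of the retaining bar about its hinge: 0 = lying level over the plaque tops, fully down in the catch (its end stop); grows as it lifts; 1.57 = straight up; end stop 2.15 leaning outward. Stiff hinge: it stays where it is left, about 0.7 N at the tip moves it
- bar_hinge (a point): hinge axis of the bar, on the bar's centre line, at y = -115 mm, 93 mm above the table, in the rack's frame; the axis runs along the rack's x
- bar_tip (a point): point on the centre line of the aluminium bar (10 x 10 mm square, 247 mm long, hinged at one end) 233 mm from the hinge and 14 mm from its free end; when shut it overhangs the catch by 28 mm, at y = +118 mm, 93 mm high, with nothing under it: can be pinched across the rack's x
- sanding_block: cork sanding block 70 x 45 x 28 mm, origin centre of underside; bystander
- figurine: white horse figurine on a 70 x 40 mm foot, 100 mm high, origin centre of underside; bystander
- spray_can: spray can, 52 mm diameter, 150 mm high, origin centre of underside; bystander
- putty_jar: putty jar, 56 mm diameter, 55 mm high, origin centre of underside; bystander
- medallion: round white medallion lying flat, 70 mm diameter, 9 mm thick, origin centre of underside; bystander, not for the rack
- brush: brush, 150 mm long, lying along its x; bystander
Mind the look-alikes: they are no part of the job. What is shaped like the plaqueA but green, orange or yellow is not meant.

How it is judged:
By the outcome, as a careful person would: the job done as asked, in the order asked, and still so for the second after the job is handed in, with the robot touching nothing.
It also fails if it takes over 72 s, if anything falls off the work surface, if the arm or the gripper's body presses on something with over 40 N, if the wrist force passes 120 N, or if a joint passes its speed limit or range.

ROBOT

A 7-joint arm with a two-finger parallel gripper is mounted at the origin on the work surface. World frame = base frame: x ahead of the robot, y to its left, z up, the work surface at z = 0. Lengths are in m, angles in rad, forces in N, time in s.
With the tool pointing down it reaches from about 0.375 to 0.925 m from the base axis. Payload 3.1 kg.
Tool frame: the origin (TCP) lies between the finger pads; the fingertips stand 19 mm ahead of it and the grasp point (between the pads) is the TCP; z points along the fingers, y is the line along which they close (so a half turn about z gives the same grasp; the last joint's range is limited). The gripper opens to 85 mm and grips with 20 to 120 N. Pads are 22 mm wide; open, the fingers measure 114 mm over their backs; the gripper's body (76 mm by 85 mm) begins 54 mm behind the grasp point. The pads swing forward as they close: fully open they stand 13 mm farther back than shut.
Start: joints at [-0.098, 0.383, 0.044, 1.598, -0.018, 1.161, -0.05], TCP at [0.65, 0, 0.25] pointing down, gripper open.
Joint ranges: [-2.61, 2.61], [-0.41, 2.15], [-1.48, 1.57], [0, 2.5], [-1.57, 4.71], [0.05, 1.97], [-2.85, 2.85]. Speed limits (rad/s): [2.79, 2.79, 3.14, 3.14, 3.14, 3.14, 3.14].

INTERFACE

Orientations are given as a unit quaternion [x, y, z, w].
In Python, from bench import move_ptp, movel, move_j, move_gripper, pause, inverse_kinematics, read_camera, camera_params, MotionError, sign_off, look_for, tip_of, read_time_s, read_qpos, read_joint_vel, read_effort, read_eef_pos, read_tcp_rot, read_ft_force, read_ft_torque, read_finger_gap, read_grasp_force gives the robot as it stands. Calls block until the motion is done:
- move_ptp(position, orientation): joint-space move of the TCP to a pose.
- movel(position, orientation=None, speed=0.15): straight line of the TCP; orientation=None keeps the orientation; speed is the mean speed in m/s.
- move_j(angles): joint-space move.
- move_gripper(opening, effort=None): finger opening in m; effort is the grip in N (None keeps the last); returns when the fingers have stopped.
- pause(seconds).
- inverse_kinematics(position, orientation): joint angles nearest the present ones, or None.
- read_camera(name): name is "scene" or "side" or "wrist"; returns the picture (400x640x3 uint8, red, green, blue); there is no depth.
- camera_params(name): a dict with "K" (3x3 intrinsics, pixels), "camera_from_world" (4x4, takes a point from world to camera coordinates). Camera axes: x right, y down, z forward; pixel columns grow to the right and rows downward; lengths in m; the calibration is good to about 2 mm. A picture is of the moment at which its call begins: read the wrist's pose just before it. camera_params takes no time and is no camera call; for the wrist camera it gives the pose at the moment of the call.
A pose or a line that the arm cannot do raises MotionError and nothing moves.
- sign_off(): hands the job in; it is judged then, once.
Trained networks look in the newest picture that a camera, given by its name, has taken for a name from the list of things; names that differ only in an ending like _2 or _b are one class to them, and where a whole thing is asked for, a point or a joint stands for the part that bears it (a point fixed in the world has none). Each returns a list of dicts, best first, with "confidence" (0 to 1); they miss things now and then, are a little off and sometimes report something else, mostly with a low value. They report only what shows in the picture. A call takes as long as a camera call. They do not tell look-alikes from the thing itself.
- look_for(camera, name): "at" ([column, row] in pixels, amid what is visible of it).
- tip_of(camera, name): "at" ([column, row] in pixels: a listed point, or the origin of a listed thing).
Readings, each from a call of its own:
- read_time_s(): time.
- read_qpos(): joint angles.
- read_joint_vel(): joint speeds.
- read_effort(): joint torques, N m.
- read_eef_pos(): TCP position.
- read_tcp_rot(): TCP orientation.
- read_ft_force(): force on the tool from outside, world axes, zero at the start.
- read_ft_torque(): the same for the moment, N m.
- read_finger_gap(): finger opening in m.
- read_grasp_force(): force on a finger pad.
Only numpy, scipy, OpenCV 4.12 (cv2) and the standard library are available. Lean on these libraries where they do the work, as an engineer would, in place of code of your own. Each camera call takes 0.05 s, during which the arm holds its last target. There are 200 camera calls.

## Working session

There is one attempt and no reset: what is moved stays moved. The work goes in short steps, each a Python script; the robot and the scene stay as the last script left them, time stands still between calls to the robot, and variables do not carry over. Pictures are saved under pics/ and viewed, at most 10 in all, crops included, and the job is handed in when it is done.

```bash
mkdir -p pics; ls
python3 - <<'E'
from bench import *
import cv2,numpy as np
a=[]
for c in ["scene","side"]:
    im=read_camera(c); cv2.imwrite(f"pics/{c}0.png",im[:,:,::-1]); 
    p=camera_params(c); print(c,p["K"].tolist() if hasattr(p["K"],'tolist') else p["K"]); print(np.round(p["camera_from_world"],3).tolist())
    for n in ["plaqueA","standA","rack","catch","gapA","rackedA","bar_hinge","bar_tip"]:
        print(n,[(np.round(d["at"]).tolist(),round(d["confidence"],2)) for d in tip_of(c,n)][:6], end=' ')
        if n in("plaqueA","rackedA"): print('LF',[(np.round(d["at"]).tolist(),round(d["confidence"],2)) for d in look_for(c,n)][:6],end='')
        print()
print(read_time_s(),read_tcp_rot())
E
```

```text
pics
scene [[442.2734249947986, 0.0, 326.4137033602228], [0.0, 442.2734249947986, 200.879745661131], [0.0, 0.0, 1.0]]
[[-0.57, 0.821, 0.004, 0.182], [0.598, 0.419, -0.684, -0.26], [-0.564, -0.387, -0.73, 1.39], [0.0, 0.0, 0.0, 1.0]]
plaqueA [([465.0, 196.0], 0.88), ([351.0, 231.0], 0.85), ([455.0, 232.0], 0.76), ([395.0, 262.0], 0.62), ([442.0, 308.0], 0.57)] LF [([355.0, 217.0], 0.82), ([452.0, 190.0], 0.77), ([450.0, 324.0], 0.68), ([469.0, 241.0], 0.57), ([333.0, 320.0], 0.56)]
standA [([348.0, 235.0], 0.87)] 
rack [([259.0, 192.0], 0.87)] 
catch [([284.0, 178.0], 0.92)] 
gapA [] 
rackedA [([262.0, 193.0], 0.62)] LF [([258.0, 176.0], 0.76), ([246.0, 187.0], 0.24), ([332.0, 320.0], 0.24)]
bar_hinge [([350.0, 232.0], 0.69), ([397.0, 270.0], 0.59)] 
bar_tip [([169.0, 69.0], 0.81)] 
side [[431.87241694292743, 0.0, 318.13300133556197], [0.0, 431.87241694292743, 197.4219378370253], [0.0, 0.0, 1.0]]
[[0.81, -0.586, 0.011, -0.303], [-0.419, -0.592, -0.688, 0.303], [0.41, 0.553, -0.725, 0.882], [0.0, 0.0, 0.0, 1.0]]
plaqueA [([270.0, 142.0], 0.93), ([306.0, 198.0], 0.83), ([183.0, 208.0], 0.78), ([218.0, 180.0], 0.61)] LF [([302.0, 187.0], 0.82), ([213.0, 173.0], 0.8), ([346.0, 146.0], 0.66), ([274.0, 134.0], 0.61)]
standA [([307.0, 204.0], 0.88), ([375.0, 266.0], 0.32)] 
rack [([382.0, 271.0], 0.81)] 
catch [([359.0, 225.0], 0.92), ([365.0, 175.0], 0.63)] 
gapA [([287.0, 169.0], 0.7), ([390.0, 272.0], 0.64)] 
rackedA [([376.0, 267.0], 0.73)] LF [([376.0, 255.0], 0.9)]
bar_hinge [([433.0, 278.0], 0.55)] 
bar_tip [([500.0, 240.0], 0.63)] 
1.1 [7.07103968e-01 7.07109594e-01 2.40369849e-05 1.07815155e-05]
```

View pics/scene0.png

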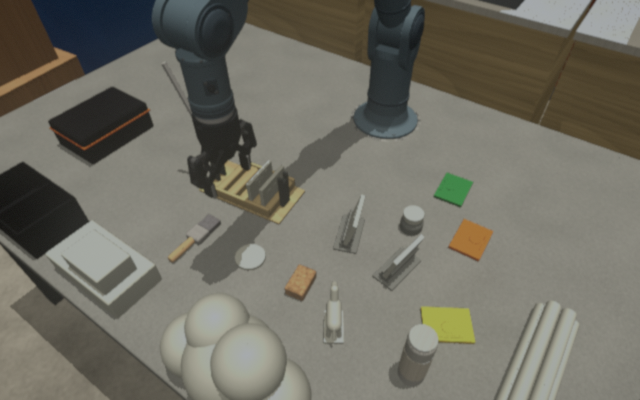

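View pics/side0.png

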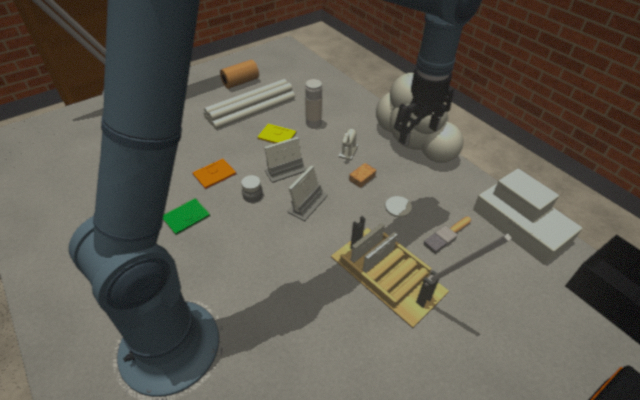

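The scene picture shows two leaning white plaques, at about (355,218) and (405,255). The rack is at (259,190) with the bar raised, and the racked plaques are on its catch side. In the side picture the same stands are at (305,190) and (285,160), and the rack is at (390,275). The flat green, orange and yellow pieces are decoys. Next I'll get rough positions and take wrist views.

```bash
cat > h.py <<'E'
from bench import *
import cv2,numpy as np
from scipy.spatial.transform import Rotation as R
def P(c):
    p=camera_params(c); return np.array(p["K"]),np.array(p["camera_from_world"])
def onplane(cp,px,z):
    K,T=cp; d=T[:3,:3].T@np.linalg.solve(K,[px[0],px[1],1]); o=-T[:3,:3].T@T[:3,3]
    return o+d*(z-o[2])/d[2]
def proj(cp,X):
    K,T=cp; X=np.atleast_2d(X); c=(X@T[:3,:3].T+T[:3,3])@K.T; return c[:,:2]/c[:,2:]
def tri(obs): # [(cp,px)]
    A=[];b=[]
    for cp,px in obs:
        K,T=cp; d=T[:3,:3].T@np.linalg.solve(K,[px[0],px[1],1]); d/=np.linalg.norm(d); o=-T[:3,:3].T@T[:3,3]
        M=np.eye(3)-np.outer(d,d); A.append(M); b.append(M@o)
    return np.linalg.lstsq(np.vstack(A),np.hstack(b),rcond=None)[0]
def down(yaw): # tool z down, tool y axis at angle yaw in world xy
    y=np.array([np.cos(yaw),np.sin(yaw),0]); z=np.array([0,0,-1.]); x=np.cross(y,z)
    return R.from_matrix(np.c_[x,y,z]).as_quat()
def q3(y,z):
    z=z/np.linalg.norm(z); x=np.cross(y,z); x/=np.linalg.norm(x); return R.from_matrix(np.c_[x,np.cross(z,x),z]).as_quat()
E
python3 - <<'E'
from h import *
s,d=P("scene"),P("side")
for n,a,b,z in [("standA",(348,235),(307,204),0),("stand2",(395,268),(285,172),0),("rack",(259,192),(390,272),0),("catch",(284,178),(359,225),.093),("bartip",(169,69),(500,240),.2)]:
    print(n,tri([(s,a),(d,b)]).round(3),onplane(s,a,z).round(3),onplane(d,b,z).round(3))
K,T=P("wrist"); W=np.eye(4); W[:3,:3]=R.from_quat(read_tcp_rot()).as_matrix(); W[:3,3]=read_eef_pos()
print(K.round(1).tolist()); print((np.linalg.inv(T@W)).round(3))
E
```

```text
standA [ 0.457  0.161 -0.003] [0.46  0.161 0.   ] [0.454 0.161 0.   ]
stand2 [ 0.476  0.301 -0.003] [0.48 0.3  0.  ] [0.474 0.3   0.   ]
rack [ 0.48 -0.12 -0.  ] [ 0.473 -0.11  -0.   ] [ 0.489 -0.129  0.   ]
catch [ 0.465 -0.028  0.09 ] [ 0.466 -0.024  0.093] [ 0.465 -0.032  0.093]
bartip [ 0.501 -0.313  0.305] [ 0.393 -0.473  0.2  ] [ 0.598 -0.281  0.2  ]
[[356.2, 0.0, 317.1], [0.0, 356.2, 202.8], [0.0, 0.0, 1.0]]
[[-0.    -0.965 -0.263  0.068]
 [ 1.    -0.     0.    -0.001]
 [-0.    -0.263  0.965 -0.123]
 [ 0.     0.     0.     1.   ]]
```

Run:
```python
from h import *
import pickle
q=read_tcp_rot(); D={}
for i,(x,y) in enumerate([(.49,-.05),(.49,.10),(.47,.29)]):
    move_ptp([x,y,.34],q); pause(.2)
    cp=P("wrist"); im=read_camera("wrist"); D[i]=(cp,im); cv2.imwrite(f"pics/w{i}.png",im[:,:,::-1])
    for n in ["plaqueA","standA","rack","catch","gapA","rackedA","bar_hinge","bar_tip"]:
        print(i,n,[(np.round(d["at"],1).tolist(),round(d["confidence"],2)) for d in tip_of("wrist",n)][:5])
pickle.dump(D,open("d.pkl","wb")); print(read_time_s())
```

```text
0 plaqueA []
0 standA []
0 rack [([306.9, 206.5], 0.68)]
0 catch [([295.2, 153.4], 0.75)]
0 gapA [([314.1, 246.6], 0.7), ([308.4, 221.9], 0.57)]
0 rackedA [([305.2, 197.6], 0.73)]
0 bar_hinge [([320.9, 322.2], 0.63), ([460.2, 221.4], 0.54), ([304.6, 169.7], 0.26)]
0 bar_tip []
1 plaqueA [([289.5, 109.1], 0.79)]
1 standA [([289.1, 112.9], 0.6)]
1 rack []
1 catch [([297.5, 280.1], 0.93)]
1 gapA []
1 rackedA [([308.6, 297.3], 0.84)]
1 bar_hinge [([477.1, 14.3], 0.31)]
1 bar_tip []
2 plaqueA [([307.2, 253.8], 0.94), ([183.0, 91.5], 0.69), ([349.2, 33.3], 0.66), ([76.1, 116.0], 0.58)]
2 standA [([307.7, 253.0], 0.96)]
2 rack [([433.3, 341.6], 0.43)]
2 catch []
2 gapA [([436.9, 342.1], 0.75), ([228.2, 170.2], 0.62)]
2 rackedA []
2 bar_hinge []
2 bar_tip []
5.2667
```

Run:
```python
import cv2
a=cv2.imread("pics/w0.png")[100:360,190:450]; cv2.imwrite("pics/w0c.png",cv2.resize(a,None,fx=2.3,fy=2.3,interpolation=cv2.INTER_CUBIC))
a=cv2.imread("pics/w2.png")[80:320,200:460]; cv2.imwrite("pics/w2c.png",cv2.resize(a,None,fx=2.5,fy=2.5,interpolation=cv2.INTER_CUBIC))
```

```text
(no output)
```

View pics/w0c.png

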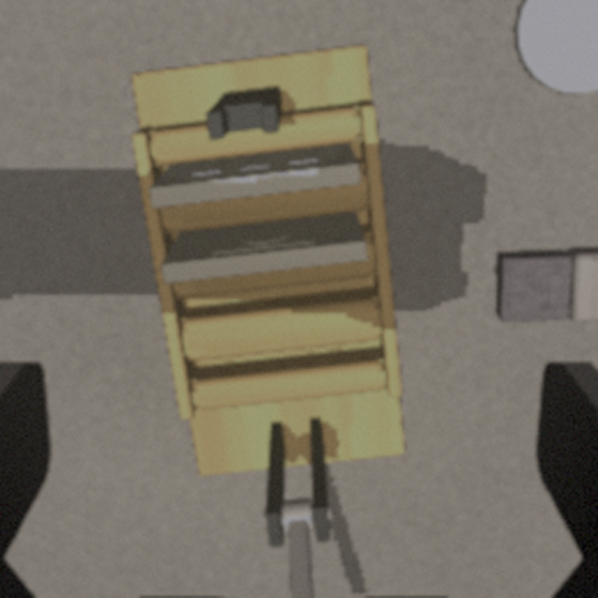

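View pics/w2.png

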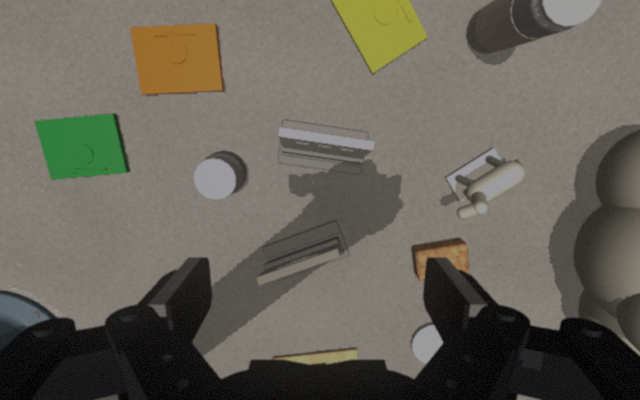

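The rack crop shows base corners at (134,72), (367,46), (405,453) and (200,474). The racked plaques fill the two slots nearest the catch, so the two nearest the hinge are empty. In the stand view, both standing plaques, at (325,140) and (300,262), are white and sit in grey stands. The green, orange and yellow ones lie flat. I'll enlarge the view to confirm.

View pics/w2c.png

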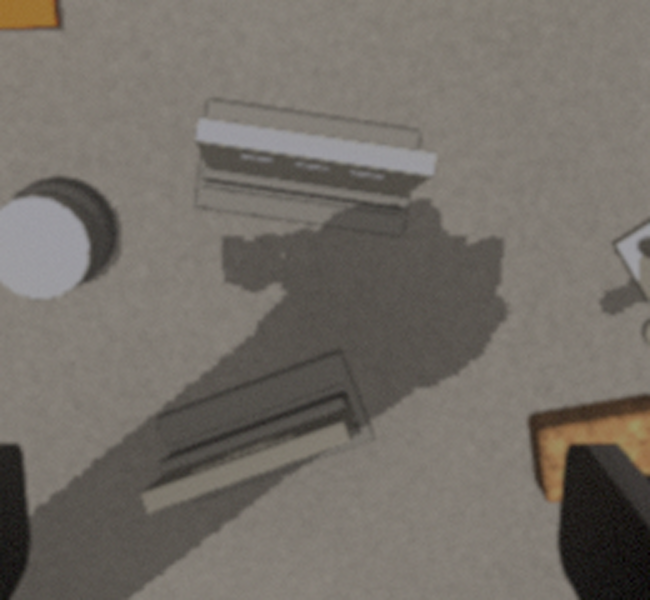

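```bash
cat > fit.py <<'E'
from h import *
import pickle
from scipy.optimize import least_squares
D=pickle.load(open("d.pkl","rb"))
def fit(cp,px,X,x0):
    f=lambda p:(proj(cp,(X@R.from_euler('z',p[2]).as_matrix().T)+[p[0],p[1],0])-px).ravel()
    r=least_squares(f,x0,loss='soft_l1'); return r.x,f(r.x).reshape(-1,2)
px=np.array([[134,72],[367,46],[405,453],[200,474]])/2.3+[190,100]
X=np.array([[-65,112,8],[65,112,8],[65,-138,8],[-65,-138,8]])/1e3
p,r=fit(D[0][0],px,X,[.48,-.12,.1]); print("rack",p.round(4).tolist(),r.round(1).tolist())
c,s=np.cos(.26),np.sin(.26)
def top(x,y): return [x/1e3,(y*c+75*s)/1e3,(20-y*s+75*c)/1e3]
b=lambda x,y:[x/1e3,y/1e3,.007]
px1=np.array([[207,98],[421,129],[404,235],[195,207],[197,119],[436,154],[432,177],[199,143]])/2.5+[200,80]
X1=np.array([b(-55,28),b(55,28),b(55,-28),b(-55,-28),top(-50,5),top(50,5),top(50,-5),top(-50,-5)])
px2=np.array([[157,415],[342,350],[374,440],[143,492],[347,423],[352,441],[147,514]])/2.5+[200,80]
for nm,px,X,x0,sg in [("s1",px1,X1,[.476,.3,-.1],1),("s1f",px1,X1*[1,1,1],[.476,.3,-.1],-1),("s2",px2,X1[[0,1,2,4,5,6,7]],[.457,.16,.3],1),("s2f",px2,X1[[0,1,2,4,5,6,7]],[.457,.16,.3],-1)]:
    X=X.copy()
    if sg<0: # leaning the other way: image stays ordered, mirror
        for i in range(len(X)):
            if X[i,2]>.01:
                yy=[5,5,-5,-5][i-(len(X)-4)]; t=top(X[i,0]*1e3,-yy); X[i]=[t[0],-t[1],t[2]]
    p,r=fit(D[2][0],px,X,x0); print(nm,p.round(4).tolist(),r.round(1).tolist())
E
python3 fit.py
```

```text
rack [0.4789, -0.1156, 0.1179] [[-1.1, -0.2], [1.0, -1.3], [0.6, 0.9], [-0.6, 1.1]]
s1 [0.4773, 0.3029, -0.1445] [[-0.6, 0.3], [0.7, 0.3], [-0.2, 1.3], [-0.7, 0.8], [0.1, -0.4], [0.8, -0.7], [1.1, -0.3], [-2.0, -0.3]]
s1f [0.4807, 0.3379, -0.1127] [[0.4, -27.8], [3.9, -30.2], [4.2, -27.1], [1.6, -25.3], [-1.9, 4.5], [-0.3, 1.1], [-0.5, 1.0], [-3.1, 4.2]]
s2 [0.4549, 0.1607, 0.3534] [[-1.0, 1.0], [0.4, 0.3], [1.2, 0.3], [-1.0, -0.0], [-0.5, -0.9], [0.5, 0.3], [0.3, -0.6]]
s2f [0.447, 0.1883, 0.1928] [[-6.7, -24.8], [-0.3, -14.3], [-5.7, -11.7], [-0.4, 2.2], [4.3, 13.9], [3.6, 13.4], [0.4, -0.2]]
```

```bash
cat >> h.py <<'E'
RK=np.array([.4789,-.1156,.1179]); ST=[np.array([.4773,.3029,-.1445]),np.array([.4549,.1607,.3534])]
def rot(p): return R.from_euler('z',p[2]).as_matrix()
def rk(x,y,z): return rot(RK)@[x,y,z]+[RK[0],RK[1],0]
def grasp(S,h,flip,dx=0):
    zp=rot(S)@[0,np.sin(.26),np.cos(.26)]; yp=rot(S)@[0,np.cos(.26),-np.sin(.26)]
    return np.r_[S[:2],.02]+h*zp+dx*rot(S)[:,0], q3(yp*flip,-zp)
def place(y,z,flip): return rk(0,y,z), q3(rot(RK)[:,1]*flip,np.array([0,0,-1.]))
E
python3 - <<'E'
from h import *
import pickle
for f in (1,-1):
    for S in ST:
        for h in (.058,.16): k=inverse_kinematics(*grasp(S,h,f)); print(f,'st',h,None if k is None else np.round(k,2))
    for y in (-.057,-.019):
        for z in (.066,.2): k=inverse_kinematics(*place(y,z,f)); print(f,'rk',z,None if k is None else np.round(k,2))
f=-1
p,q=place(-.01,.27,f); ok=False
try:
    move_ptp(p+rot(RK)[:,0]*(-f)*.033,q)
    pause(.2); cp=P("wrist"); im=read_camera("wrist"); pickle.dump((cp,im),open("d2.pkl","wb"))
    X=np.array([rk(x,y,z) for x,y,z in [(-.065,.112,.008),(.065,.112,.008),(.065,-.138,.008),(-.065,-.138,.008)]])
    print(proj(cp,X).round())
    cv2.imwrite("pics/r.png",cv2.resize(im[40:360,60:560],None,fx=1.6,fy=1.6,interpolation=cv2.INTER_CUBIC)[:,:,::-1])
except MotionError as e: print(e)
print(read_time_s())
E
```

```text
1 st 0.058 [-0.47  0.59 -0.35  1.75  0.39  1.08  0.41]
1 st 0.16 [-0.47  0.5  -0.39  1.65  0.34  1.26  0.45]
1 st 0.058 [-0.31  0.37 -0.34  2.09  0.51  0.84  0.92]
1 st 0.16 [-0.31  0.22 -0.39  2.03  0.38  1.04  1.01]
1 rk 0.066 [ 0.24  0.39  0.02  2.05 -0.01  0.71  1.96]
1 rk 0.2 [ 0.16  0.18  0.11  1.97 -0.02  0.99  1.97]
1 rk 0.066 [ 0.2   0.36 -0.01  2.09  0.    0.69  1.87]
1 rk 0.2 [ 0.12  0.15  0.07  2.01 -0.01  0.98  1.89]
-1 st 0.058 [-0.68  0.56 -0.08  1.77  0.24  1.04 -2.61]
-1 st 0.16 [-0.68  0.47 -0.11  1.67  0.22  1.23 -2.6 ]
-1 st 0.058 [-0.5   0.35 -0.13  2.1   0.42  0.81 -2.15]
-1 st 0.16 [-0.5   0.2  -0.18  2.03  0.33  1.02 -2.09]
-1 rk 0.066 [ 0.04  0.39  0.25  2.06 -0.15  0.71 -1.07]
-1 rk 0.2 [ 0.04  0.18  0.25  1.98 -0.05  0.99 -1.14]
-1 rk 0.066 [ 0.    0.37  0.21  2.09 -0.12  0.69 -1.16]
-1 rk 0.2 [ 0.    0.15  0.2   2.01 -0.04  0.98 -1.23]
[[215. 252.]
 [206. 139.]
 [440. 139.]
 [430. 252.]]
7.0667
```

View pics/r.png

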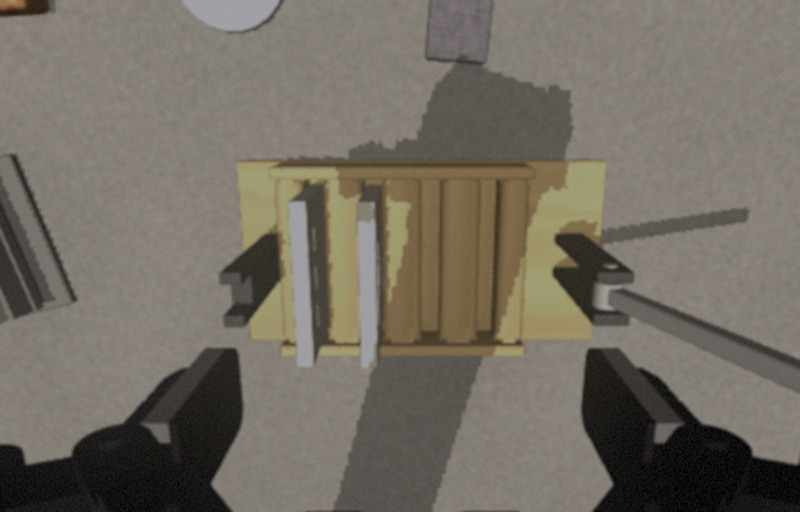

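```bash
cat > job.py <<'E'
from h import *
def pick(S,f=1,h=.058):
    move_gripper(.055,30)
    p,q=grasp(S,.17,f); move_ptp(p,q)
    movel(grasp(S,h,f)[0],speed=.12); pause(.1)
    F0=np.array(read_ft_force()); move_gripper(0,30); print("gap",read_finger_gap(),"F",(np.array(read_ft_force())-F0).round(1),"grip",read_grasp_force())
    movel(grasp(S,h+.09,f)[0],speed=.1); print("lifted gap",read_finger_gap(),read_ft_force(),read_time_s())
E
python3 - <<'E'
from job import *
import pickle
cp,im=pickle.load(open("d2.pkl","rb"))
print(((proj(cp,[rk(.04,y,.008) for y in (-.01275,-.02525,-.05075,-.06325)])-[60,40])*1.6).round())
move_ptp(*place(0.1,.30,1))
pick(ST[0])
p,q=place(-.057,.20,1); move_ptp(p,q); pause(.2)
cp=P("wrist"); im=read_camera("wrist"); pickle.dump((cp,im),open("d3.pkl","wb"))
cv2.imwrite("pics/g1.png",im[:,:,::-1]); print(read_ft_force(),read_time_s())
E
```

```text
[[420. 196.]
 [439. 196.]
 [476. 196.]
 [494. 196.]]
gap 0.009560341991453536 F [-0.1 -1.5  2.8] grip 32.394660115242004
lifted gap 0.009775166709640402 [ 0.14139494  0.28859787 -1.30881878] 14.0583
[ 0.32088945  0.15349929 -0.44459265] 16.175
```

View pics/g1.png

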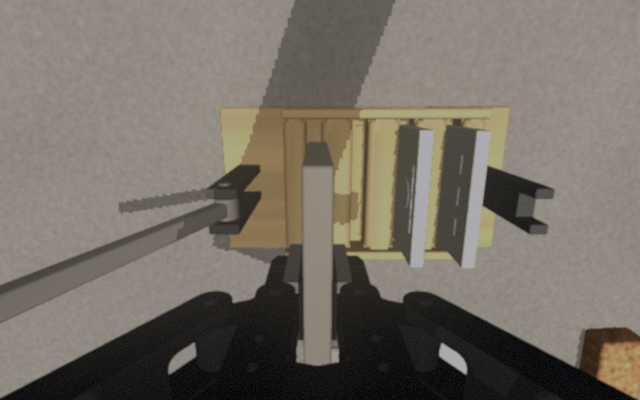

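```bash
cat >> job.py <<'E'
def lower(y,f=1,z0=.085,zend=.0665,zmin=.0635):
    q=place(y,.1,f)[1]
    movel(place(y,z0,f)[0],q,speed=.1); pause(.15); F0=np.array(read_ft_force())
    z=z0
    while z>zmin:
        z-=.0015 if z>zend+.003 else .0005
        movel(place(y,z,f)[0],q,speed=.03); F=np.array(read_ft_force())-F0
        if F[2]>6 or abs(F[:2]).max()>6: print("contact z",round(z,4),F.round(1)); break
        
    pause(.1); print("end",round(z,4),np.round(read_eef_pos(),4),(np.array(read_ft_force())-F0).round(1),"gap",read_finger_gap(),read_time_s())
    return z
E
python3 - <<'E'
from job import *
import pickle
cp,im=pickle.load(open("d3.pkl","rb"))
p,q=place(-.057,.20,1); M=R.from_quat(q).as_matrix()
print(proj(cp,[p+M@np.array([x,y,-.017]) for x in (.05,-.05) for y in (-.005,.005)]).round())
lower(-.0575)
E
```

```text
[[292. 165.]
 [325. 165.]
 [296. 431.]
 [323. 431.]]
contact z 0.0655 [-1.2 -1.7  9.9]
end 0.0655 [ 0.4856 -0.1729  0.0664] [-1.9 -1.7  9.1] gap 0.009505285057696813 21.975
```

Run:
```python
from job import *
p,q=place(-.0575,.067,1)
movel(p,q,speed=.03); move_gripper(.026,30); pause(.1)
movel(place(-.0575,.19,1)[0],q,speed=.12)
pick(ST[1])
p,q=place(-.0193,.20,1); move_ptp(p,q); pause(.2)
im=read_camera("wrist"); cv2.imwrite("pics/g2.png",im[:,:,::-1]); print(read_ft_force(),read_time_s())
```

```text
gap 0.009276609769129118 F [ 0.5 -3.5  5.1] grip 32.15460240840912
lifted gap 0.009488332151766456 [-0.79583055  0.45000751 -0.99698241] 28.3083
[-0.17468041 -0.38131586  0.31763206] 29.825
```

View pics/g2.png

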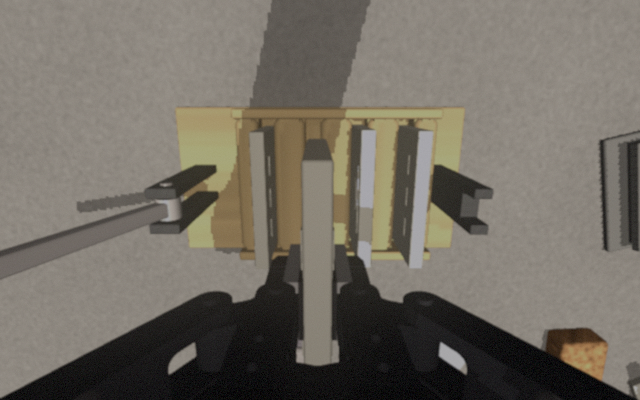

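The first plaque stands in the slot nearest the hinge, with its top at (262,195). The second is held above its slot, with its top at (317,250).

Run:
```python
from job import *
from scipy.optimize import minimize_scalar
y=-.0196
z=lower(y)
if z<.0675:
    p,q=place(y,.067,1); movel(p,q,speed=.03); move_gripper(.026,30); pause(.1)
    movel(place(y,.2,1)[0],q,speed=.12)
    move_ptp(*place(.10,.36,1)); pause(.1)
    obs=[]
    for c in("scene","side"):
        im=read_camera(c); cv2.imwrite(f"pics/{c}1.png",im[:,:,::-1])
        t=tip_of(c,"bar_tip"); print(c,[(np.round(d["at"],1).tolist(),round(d["confidence"],2)) for d in t][:3])
        cp=P(c)
        ths=np.arange(1.7,2.2,.05); print(proj(cp,[rk(0,-.115+.233*np.cos(t),.093+.233*np.sin(t)) for t in ths]).round().tolist())
        print("end247",proj(cp,[rk(0,-.115+.247*np.cos(t),.093+.247*np.sin(t)) for t in (1.8,1.9,2.0,2.1)]).round().tolist())
print(read_time_s())
```

```text
contact z 0.066 [-1.  -0.4  7.1]
end 0.066 [ 0.4814 -0.1351  0.0666] [-1.9 -0.8  7.7] gap 0.009751515845661357 35.375
scene [([168.2, 69.4], 0.9)]
[[185.0, 68.0], [181.0, 67.0], [177.0, 67.0], [174.0, 67.0], [170.0, 67.0], [167.0, 67.0], [164.0, 68.0], [161.0, 69.0], [158.0, 70.0], [156.0, 71.0], [153.0, 73.0]]
end247 [[175.0, 61.0], [167.0, 61.0], [160.0, 62.0], [154.0, 64.0]]
side [([502.3, 238.3], 0.91)]
[[474.0, 213.0], [479.0, 218.0], [485.0, 223.0], [491.0, 228.0], [496.0, 233.0], [501.0, 239.0], [506.0, 245.0], [511.0, 251.0], [516.0, 257.0], [520.0, 263.0], [524.0, 269.0]]
end247 [[489.0, 219.0], [501.0, 230.0], [512.0, 242.0], [523.0, 255.0]]
38.4083
```

```bash
cat >> job.py <<'E'
QB=down(RK[2])
def bar(t,l=.231,dx=0,dz=0): return rk(dx,-.115+l*np.cos(t),.093+l*np.sin(t)+dz)
def loc(F): return rot(RK).T@np.array(F)
E
python3 - <<'E'
from job import *
for t in (1.945,1.5,1,.5,0): k=inverse_kinematics(bar(t),QB); print(t,None if k is None else np.round(k,2))
move_gripper(.045,20)
move_ptp(bar(1.945,dz=.09),QB); pause(.1)
cp=P("wrist"); im=read_camera("wrist")
print([(np.round(d["at"],1).tolist(),round(d["confidence"],2)) for d in tip_of("wrist","bar_tip")][:3],proj(cp,bar(1.945,.233)).round(1),proj(cp,rk(0,-.115,.093)).round(1))
cv2.imwrite("pics/b.png",im[:,:,::-1]); print(read_time_s())
E
```

```text
1.945 [ 0.29  0.23  0.24  1.68 -0.06  1.23  0.65]
1.5 [ 0.2   0.1   0.14  1.79 -0.02  1.25  0.47]
1 [ 0.11  0.04  0.03  1.93 -0.    1.17  0.25]
0.5 [ 0.03  0.1  -0.06  2.06  0.01  0.98  0.08]
0 [-0.02  0.26 -0.07  2.15  0.03  0.73  0.01]
[([316.9, 225.4], 0.83), ([314.2, 46.1], 0.36)] [[316.9 224.2]] [[317.2  93.3]]
40.0917
```

View pics/b.png

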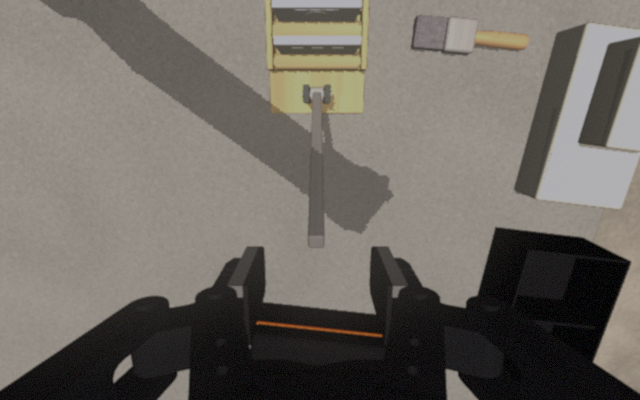

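The bar's free end shows at (316,240) and its hinge at (316,93). Both match the prediction, so I'll pinch the bar and swing it.

Run:
```python
from job import *
t=1.945
movel(bar(t),QB,speed=.1); pause(.1); F0=np.array(read_ft_force())
move_gripper(0,20); pause(.1); print("gap",read_finger_gap(),loc(np.array(read_ft_force())-F0).round(1))
dx=0
while t>.2:
    t=max(t-.14,.18); movel(bar(t,dx=dx),QB,speed=.12)
    F=loc(np.array(read_ft_force())-F0); print(round(t,2),F.round(1),round(read_finger_gap(),4))
    if abs(F).max()>15: print("stop"); break
    if abs(F[0])>2.5: dx+=np.sign(F[0])*.0007
print(dx,read_time_s())
im=read_camera("wrist"); cv2.imwrite("pics/b2.png",im[:,:,::-1])
```

```text
gap 0.009743203573829743 [0.5 0.1 1.8]
1.81 [0.5 1.4 3.4] 0.0095
1.67 [-0.2  1.   3.2] 0.0094
1.52 [1.  1.2 4. ] 0.0098
1.38 [0.6 1.4 3.4] 0.0099
1.24 [0.  1.9 2.7] 0.0093
1.1 [-0.6  0.9  2.5] 0.0096
0.96 [-0.7  1.3  1.8] 0.0097
0.82 [-2.6  1.4  2.8] 0.0093
0.68 [-0.   1.8  2.1] 0.0098
0.54 [-1.4  2.   2.5] 0.0095
0.4 [-1.8  3.2  2.1] 0.0098
0.26 [-0.8  4.8  2.3] 0.0095
0.18 [-1.7  4.9  2.6] 0.0095
-0.0007 47.0583
```

Run:
```python
from job import *
F0=np.array(read_ft_force())
for t in (.13,.09,.06,.04,.03,.02,.01,0,-.01,-.02,-.03):
    movel(bar(t,l=.232,dx=-.0007),QB,speed=.06); pause(.05)
    F=loc(np.array(read_ft_force())-F0); print(t,F.round(1),read_eef_pos()[2].round(4))
    if F[2]>11 or abs(F[0])>10: break
im=read_camera("side"); print("side",[(np.round(d["at"],1).tolist(),round(d["confidence"],2)) for d in tip_of("side","bar_tip")][:2], proj(P("side"),bar(0,.233)).round(1))
print(read_time_s())
```

```text
0.13 [ 0.9 -2.6  0. ] 0.1235
0.09 [ 0.6 -2.6 -0.6] 0.1138
0.06 [ 1.1 -3.3 -0.8] 0.1067
0.04 [ 1.3 -4.8 -0.7] 0.1022
0.03 [ 1.  -3.4 -0.4] 0.0999
0.02 [ 0.3 -4.4 -0.5] 0.0976
0.01 [ 1.4 -5.2 -1.1] 0.0952
0 [ 1.  -4.6 -1. ] 0.0929
-0.01 [ 0.9 -4.9 -0.8] 0.0906
-0.02 [ 1.2 -3.5 -0.7] 0.0883
-0.03 [ 1.8 -4.1 -1.3] 0.0859
side [([349.2, 214.3], 0.82), ([386.4, 271.5], 0.6)] [[349.7 216. ]]
50.675
```

Run:
```python
from job import *
print(read_finger_gap(),read_grasp_force(),np.round(read_eef_pos(),4),(rot(RK).T@(np.array(read_eef_pos())-[RK[0],RK[1],0])).round(4), np.round(read_ft_force(),1))
a=read_camera("side")[150:330,290:460]; 
for n in("bar_tip","catch","bar_hinge"): print(n,[(np.round(d["at"],1).tolist(),round(d["confidence"],2)) for d in tip_of("side",n)][:2])
s=read_camera("scene")[110:240,170:330]
print([(np.round(d["at"],1).tolist(),round(d["confidence"],2)) for d in tip_of("scene","bar_tip")][:2],proj(P("scene"),[bar(0,.233),bar(.05,.233)]).round(1),proj(P("side"),[bar(0,.233),bar(.05,.233),rk(0,.09,.093),rk(0,-.115,.093)]).round(1))
w=read_camera("wrist"); cp=P("wrist"); u,v=proj(cp,bar(0,.233))[0]; print(u,v)
w=w[100:400,150:490]
f=lambda i,h:cv2.resize(i,(int(i.shape[1]*h/i.shape[0]),h),interpolation=cv2.INTER_CUBIC)
c=np.hstack([f(a,300),f(s,300)]); o=np.zeros((600,800,3),np.uint8); o[:300,:min(800,c.shape[1])]=c[:,:800]
w=f(w,300); o[300:,:w.shape[1]]=w; cv2.imwrite("pics/fin.png",o[:,:,::-1])
```

```text
0.009233896796549327 29.622651636600494 [0.4644 0.0005 0.086 ] [-0.0007  0.117   0.086 ] [0.6 0.6 0.7]
bar_tip [([350.1, 213.9], 0.85), ([397.1, 207.3], 0.43)]
catch [([358.1, 225.1], 0.96), ([431.1, 282.6], 0.22)]
bar_hinge [([430.9, 280.0], 0.83)]
[([262.1, 189.9], 0.28)] [[292.6 182.1]
 [292.2 178.6]] [[349.7 216. ]
 [350.1 212.8]
 [358.4 222.9]
 [430.5 279.5]]
322.09625353439856 297.2664099215758
```

View pics/fin.png

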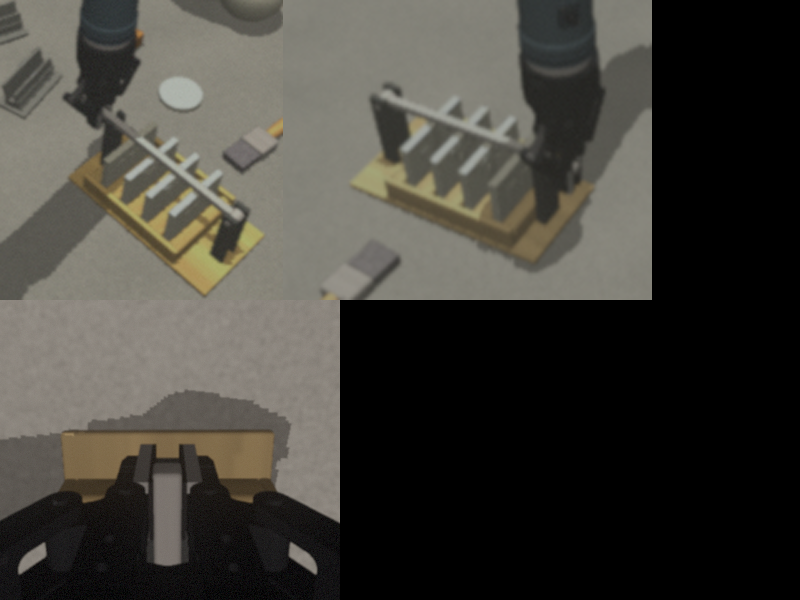

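The side crop (top left) shows the bar over all four upright plaques, with its tip near the catch. The networks put the tip about 2 px above level, so the bar slipped in the pads and isn't quite down. I'll release it and press it down from above with closed fingertips.

Run:
```python
from job import *
L=lambda y,z:rk(-.0007,y,z)
move_gripper(.03,20)
movel(L(.117,.17),QB,speed=.12); move_gripper(0,20)
movel(L(.117,.14),QB,speed=.1); pause(.1); F0=np.array(read_ft_force()); z=.14
while z>.108:
    z-=.0025 if z>.12 else .001
    movel(L(.117,z),QB,speed=.06); F=loc(np.array(read_ft_force())-F0)
    if z<.13 or F[2]>.5: print(round(z,4),F.round(1),np.round(read_eef_pos()[2],4))
    if F[2]>14: break
pause(.1); print(loc(np.array(read_ft_force())-F0).round(1),np.round(read_eef_pos()[2],4),read_time_s())
```

```text
0.135 [-0.2  0.   1.2] 0.1348
0.1275 [0.4 0.8 1.1] 0.1273
0.125 [-0.1  1.8  0.4] 0.1248
0.1225 [-0.   1.6  1.1] 0.1223
0.12 [0.4 0.6 0.6] 0.1198
0.119 [1.2 1.3 0.7] 0.119
0.118 [0.3 0.5 0.8] 0.1179
0.117 [-0.1  1.   1.7] 0.1171
0.116 [-2.5  1.6  7.9] 0.1169
0.115 [-3.6  1.3 12.1] 0.1167
0.114 [-6.1  1.9 18.3] 0.1165
[-5.1  2.1 18.9] 0.1165 56.7583
```

The fingertips met a hard stop at TCP height 0.117 m. That puts the bar's top at 98 mm, which is level and fully down. I'll retreat, check and hand in.

Run:
```python
from job import *
movel(rk(-.0007,.117,.22),QB,speed=.12); move_ptp(rk(0,.2,.33),QB); pause(.2)
for c in("side","scene"):
    read_camera(c)
    for n,X in(("bar_tip",bar(0,.233)),("rackedA",None),("sanding_block",None)):
        print(c,n,[(np.round(d["at"],1).tolist(),round(d["confidence"],2)) for d in tip_of(c,n)][:4],None if X is None else proj(P(c),X).round(1))
    print(proj(P(c),[rk(0,y,.008) for y in(-.057,-.019,.019,.057)]).round(0).tolist())
print(read_time_s()); print(sign_off())
```

```text
side bar_tip [([349.0, 214.1], 0.66)] [[349.7 216. ]]
side rackedA [([375.2, 265.8], 0.76)] None
side sanding_block [([364.0, 175.9], 0.72), ([351.4, 217.6], 0.44)] None
[[402.0, 284.0], [390.0, 273.0], [377.0, 263.0], [366.0, 254.0]]
scene bar_tip [([296.4, 183.7], 0.6)] [[292.6 182.1]]
scene rackedA [([264.5, 193.7], 0.85)] None
scene sanding_block [([302.5, 279.7], 0.65)] None
[[238.0, 183.0], [250.0, 188.0], [262.0, 193.0], [274.0, 198.0]]
59.0
the job is handed in; nothing more can be done
None
```

Both white plaques are in the two slots that were empty, lowered until they touched the slot floor with about 10 N at most. The bar was then pressed to a hard stop at its level height in the catch, and the job was handed in at 59 s.

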